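Lock the filter hatch of a suction unit with its flat key

ROBOT

A 7-joint arm with a two-finger parallel gripper is mounted at the origin on the work surface. World frame = base frame: x ahead of the robot, y to its left, z up, the work surface at z = 0. Lengths are in m, angles in rad, forces in N, time in s.
With the tool pointing down it reaches from about 0.4 to 0.9 m from the base axis. Payload 5.5 kg.
Tool frame: the origin (TCP) lies at the very end of the fingers, on their centre line; the grasp point (between the pads) lies 19 mm behind it; z points along the fingers, y is the line along which they close (so a half turn about z gives the same grasp; the last joint's range is limited). The gripper opens to 92 mm and grips with 3 to 60 N. Pads are 19 mm wide; open, the fingers measure 130 mm over their backs; the gripper's body (75 mm by 190 mm) begins 47 mm behind the grasp point.
Start: joints at [-0.877, 0.501, -0.427, 1.55, 0.221, 1.138, -0.21], TCP at [0.271, 0.591, 0.227] pointing down, gripper open.
Joint ranges: [-2.88, 2.88], [-0.31, 2.03], [-1.54, 1.56], [0.2, 2.42], [-1.41, 4.55], [0.19, 2.02], [-2.57, 2.57]. Speed limits (rad/s): [2.57, 2.57, 3.14, 3.14, 3.14, 3.14, 3.14].

INTERFACE

Orientations are given as a rotation vector (axis times angle).
In Python, from rig import ctrl, vision, ticket gives the robot as it stands. The module is installed in compiled form; this text tells all that it offers.
- The arm moves only by the tool arm_command, never from a script. Its argument "motion" is a list that holds one entry, the list of rows, each a list of 6 numbers: the shift along the tool's x, y, z as a fraction of full scale, then the turn, a rotation vector about the tool's x, y, z as a fraction of full scale. In form: [[[x, y, z, rx, ry, rz], ...]]. A call has 1 to 10 rows; each row shifts and turns the commanded pose from where the row before left it, along the tool's axes as they then stand; what a row does not reach is not made up. Full scale, the value 1, is 200 mm for a shift and pi rad for a turn. A row lasts 1/8 s, in which the tool goes at most 62.5 mm and 10.7 degrees, less where a joint would pass 70% of its speed; a pose out of reach is approached as far as the arm can. A call with a number of a shift or a turn outside -1 to 1 is refused whole. A call with a gripper value outside its range is refused whole. "gripper" is the closure, from 0 (fully open) to 1 (shut), set as the call begins (left out, the last holds). The fingers move at their own pace and stop on an object; the grip force is fixed at half the most. Time passes only in rows, so rows that do not move let the fingers close. It gives the time, the measured TCP pose, the force, the opening and the grip force at its end, in the units of the state.
- ctrl.sense(): the state, without advancing time (a new reading comes with each control period).
- vision.get_image(name): name is "side" or "top"; returns a dict with "img" (400x640x3 uint8, red, green, blue), "vfov" (degrees; the focal length in pixels is half the picture's height over the tangent of half this angle, whatever the lens; pixels are square), "cx", "cy" (the principal point, pixels), "world_from_camera" (4x4, takes a point from camera to world coordinates). Camera axes: x right, y up, looking along -z (the intrinsics and any distortion apply to the point x, -y, -z); pixel columns grow to the right and rows downward; lengths in m; the calibration is good to about 2 mm. A picture is of the moment at which its call begins. There is no depth.
- ticket.sign_off(): hands the job in; it is judged then, once.
Trained networks look in a picture, given as the dict that the camera call returned (one of the last four; its "shot" number tells which), for a name from the list of things; names that differ only in an ending like _2 or _b are one class to them, and where a whole thing is asked for, a point or a joint stands for the part that bears it (a point fixed in the world has none). Each returns a list of dicts, best first, with "conf" (0 to 1); they miss things now and then, are a little off and sometimes report something else, mostly with a low value. They report only what shows in the picture. A call takes as long as a camera call. They do not tell look-alikes from the thing itself.
- vision.recognise(label, picture): "uv" ([column, row] in pixels, amid what is visible of it).
- vision.outline_of(label, picture): "mask" (400x640 bool, what is visible of it) and "uv" ([column, row] in pixels, amid what is visible of it).
The state is a dict: "time": time; "joints": joint angles; "dq": joint speeds; "joint_efforts": joint torques, N m; "tcp_pos": TCP position; "eef_rot": TCP orientation; "force": force on the tool from outside, world axes, zero at the start; "moment": the same for the moment, N m; "finger_gap": finger opening in m; "grasp_force": force on a finger pad.
Only numpy, scipy, OpenCV 4.12 (cv2) and the standard library are available. Lean on these libraries where they do the work, as an engineer would, in place of code of your own. Each camera call takes 0.05 s, during which the arm holds its last target. There are 200 camera calls.

TASK

The filter hatch of the suction unit has been left unlocked. Take the flat-bladed key out of its stand, fit its blade into the slotted lock on the hatch and gently turn the lock clockwise a quarter turn until it comes up against its stop, then put the key back upright and fully down in its stand and let go. Touch the unit only with the key, never force the lock, keep the key upright, and leave the other things on the table where they are.

Things in the scene. Friction and masses are not known exactly. Their poses are not given: they have to be found in the camera images.
- unit: Portable suction unit fixed to the table: white box 230 (x) x 170 (y) x 85 mm, grey hatch 150 x 120 mm on top, surface 90 mm above the table; origin at centre of underside, z up. Mid-hatch is the lock: round metal head 44 mm across, top 12 mm above the hatch, with a slot 24 mm long, 5 wide, 7 deep (closed ends, dark floor) across its centre. A dark ring 52 mm across, 2 mm high, lies under it.
- hatch (a point): Middle of the hatch's surface, 90 mm above the table, axes as the unit. The lock's mounting floats: the lock's centre is up to 9.5 mm either way from here along the unit's x (0 along its y). This offset is not measured and must be seen or felt. Pushed with over about 6 N along that x the mounting slides, and stays; it has no play along y.
- lock_spring (a joint): How far the sprung head of the lock is pressed down, in m: 0 = up, its top 102 mm above the table and slot floor 95 mm. It sinks straight down at about 1.2 N plus 1.2 N per mm, up to 0.005 (about 7 N), is solid from there, and rises again when let go. It need not be pressed to turn.
- cam (a joint): Angle of the slotted head, rad. 0: slot along the unit's y; grows clockwise seen from above; 1.571: slot along the unit's x, the hard stop, locked. Starts at 0 to 0.25. Turning takes 0.1 Nm; it stays where left; torque rises sharply at the stop, and over about 0.3 Nm forces the lock. The blade has about 0.1 rad of play either way, so the key must turn further than the head. Seated: above 1.50.
- key: Key, about 60 g, upright in its stand: steel blade 20 mm wide (its y) x 3 mm thick (its x) from the tip (origin, z 0) up to a grey handle 14 mm thick (x) x 36 mm wide (y) from z 40 to 84 mm. A half turn about z changes nothing. Grip the handle across its 14 mm, blade pointing down. In the stand the handle rests on the stand's top, tip 10 mm above the table.
- stand: The key's stand, fixed to the table: grey block 60 x 60 x 50 mm, origin at the centre of its underside, with an upright through-hole 7 mm (its x) x 24 mm (its y) in the centre of its top; the key is fully down when its handle rests on the top, 50 mm above the table.
- jar: Steel swab jar with a knobbed lid, 72 mm across, 80 mm high, loose bystander; origin at the centre of its foot.
- tube_a: Glass sample tube 93 mm long, 16 mm thick, black cap, lying loose, bystander; origin under its middle.
- tube_b: Glass sample tube 93 mm long, 16 mm thick, blue cap, lying loose, bystander; origin under its middle.
- gel: Hand-gel bottle 60 mm across, 130 mm high, loose bystander; origin at the centre of its foot.
- cup: Steel medicine cup 60 mm across, 50 mm high, loose bystander; origin at the centre of its foot.
- syringe: Empty capped syringe about 110 mm long, 26 mm thick, lying loose, bystander; origin under its middle.
Things that resemble listed ones, but are neither listed nor needed, are in the scene too. Of the things that look like the key, the smaller one is meant.

How it is judged:
By the outcome, as a careful person would: the job done as asked, in the order asked, and still so for the second after the job is handed in, with the robot touching nothing.
It also fails if it takes over 72 s, if anything falls off the work surface, if the arm or the gripper's body presses on something with over 40 N, if the wrist force passes 120 N, or if a joint passes its speed limit or range.

## Working session

There is one attempt and no reset: what is moved stays moved. The work goes in short steps, Python scripts to look and compute and a tool call to move; the robot and the scene stay as the last step left them, time stands still between calls to the robot, and variables do not carry over. Pictures are saved under pics/ and viewed, at most 10 in all, crops included, and the job is handed in when it is done.

Besides the shell and the picture viewer there is one more tool, called after "Call:" by a JSON object that holds its "op" and its "data", one argument or row to a line. arm_command: Moves the arm, as the interface text tells. Shift numbers are shares of 200 mm and turn numbers shares of pi rad, none past 1 either way. Its arguments: {"type":"object","properties":{"motion":{"type":"array"},"gripper":{"type":"number"}},"required":["motion"]}

```bash
mkdir -p pics
cat > h.py <<'E'
import numpy as np,cv2
from rig import ctrl,vision,ticket
from scipy.spatial.transform import Rotation as R
def cam(p):
    f=p['img'].shape[0]/2/np.tan(np.radians(p['vfov'])/2); return f,p['cx'],p['cy'],np.array(p['world_from_camera'])
def ray(p,uv,z):
    f,cx,cy,T=cam(p); d=T[:3,:3]@np.array([(uv[0]-cx)/f,-(uv[1]-cy)/f,-1]); o=T[:3,3]
    return o+d*(z-o[2])/d[2]
def proj(p,X):
    f,cx,cy,T=cam(p); c=T[:3,:3].T@(np.array(X)-T[:3,3]); return np.array([cx+f*c[0]/-c[2],cy-f*c[1]/-c[2]])
def save(n,im): cv2.imwrite('pics/'+n,im[:,:,::-1])
E
python3 - <<'E'
from h import *
s=ctrl.sense();print({k:np.round(v,3) for k,v in s.items()})
for n in('top','side'):
    p=vision.get_image(n);save(n+'0.png',p['img']);print(n,{k:np.round(p[k],3) for k in p if k!='img'})
    for l in('key','stand','unit','lock_spring','jar','gel','cup','syringe','tube_a'):
        print(l,[(np.round(d['uv']),round(d['conf'],2),np.round(ray(p,d['uv'],.05),3)) for d in vision.recognise(l,p)])
E
```

```text
{'time': np.float64(0.0), 'joints': array([-0.877,  0.502, -0.427,  1.551,  0.221,  1.138, -0.21 ]), 'dq': array([-0.001, -0.001, -0.001, -0.002, -0.001,  0.001, -0.   ]), 'joint_efforts': array([-1.0000e-03, -5.6659e+01, -5.8160e+00, -2.7911e+01, -6.9000e-02,
        3.1000e-02,  0.0000e+00]), 'tcp_pos': array([0.271, 0.59 , 0.226]), 'eef_rot': array([-6.710e-01, -3.068e+00,  3.000e-03]), 'force': array([-0.513, -0.538,  0.349]), 'moment': array([-0.018,  0.003, -0.023]), 'grasp_force': np.float64(0.0), 'finger_gap': np.float64(0.092)}
top {'vfov': np.float64(52.885), 'cx': np.float64(324.761), 'cy': np.float64(198.686), 'world_from_camera': array([[ 1.000e-03,  9.980e-01, -6.500e-02,  5.220e-01],
       [-1.000e+00,  1.000e-03,  4.000e-03,  1.400e-02],
       [ 4.000e-03,  6.500e-02,  9.980e-01,  1.018e+00],
       [ 0.000e+00,  0.000e+00,  0.000e+00,  1.000e+00]]), 'shot': np.int64(1)}
key [(array([196., 181.]), 0.64, array([0.627, 0.322, 0.05 ])), (array([245., 180.]), 0.52, array([0.631, 0.204, 0.05 ]))]
stand [(array([251., 182.]), 0.91, array([0.625, 0.189, 0.05 ]))]
unit [(ar
[... 1019 characters left out ...]
, 185.]), 0.77, array([0.61 , 0.158, 0.05 ]))]
unit [(array([311., 263.]), 0.75, array([ 0.524, -0.115,  0.05 ]))]
lock_spring [(array([314., 244.]), 0.7, array([ 0.552, -0.066,  0.05 ])), (array([333., 376.]), 0.48, array([ 0.464, -0.378,  0.05 ]))]
jar [(array([243., 197.]), 0.84, array([0.444, 0.169, 0.05 ]))]
gel [(array([279., 131.]), 0.64, array([0.637, 0.458, 0.05 ])), (array([316., 243.]), 0.4, array([ 0.556, -0.063,  0.05 ]))]
cup [(array([216., 162.]), 0.68, array([0.415, 0.356, 0.05 ]))]
syringe [(array([334., 376.]), 0.81, array([ 0.465, -0.377,  0.05 ]))]
tube_a [(array([238., 245.]), 0.72, array([ 0.389, -0.001,  0.05 ])), (array([363., 194.]), 0.68, array([0.74, 0.06, 0.05]))]
```

View pics/top0.png

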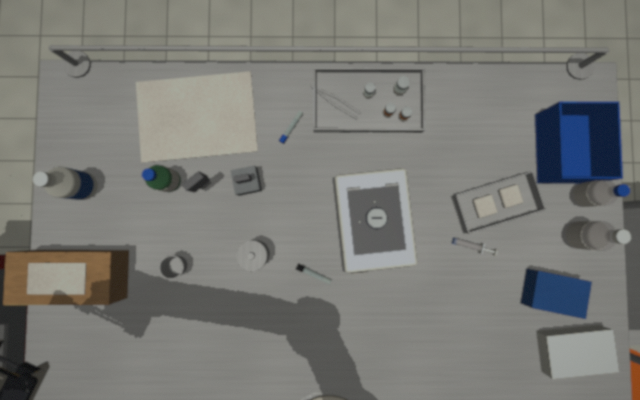

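View pics/side0.png

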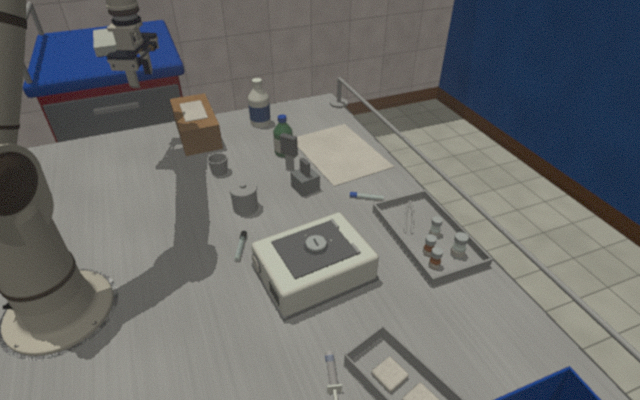

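The top view shows the unit at (377,220) with its lock at (376,217), and the stand at (247,181). There are two key-like things: a larger one at (196,181) beside the gel bottle, and the one in the stand at (245,179), seen from the side at (287,150) and (305,168). The one in the stand is smaller and sits in the 60 mm block, so it fits the description. I'll check it in an enlarged crop.

Run:
```python
from h import *
p=vision.get_image('top');q=vision.get_image('side')
np.savez('p0.npz',t=p['img'],s=q['img'])
c=lambda im,x,y,w,h,k:cv2.resize(im[y:y+h,x:x+w],(w*k,h*k),interpolation=cv2.INTER_CUBIC)
a=np.hstack([c(p['img'],180,155,100,50,4),c(q['img'],262,120,100,100,4)[:200*2][0:400][100:300]])
b=np.hstack([c(p['img'],327,165,100,100,4),c(q['img'],265,215,100,75,4)[:400] if 0 else c(q['img'],265,205,100,100,4)])
save('crop1.png',np.vstack([a,b]))
for l,pp in(('stand',p),('unit',p),('key',p),('lock_spring',p)):
  for d in vision.outline_of(l,pp)[:2]:
    m=d['mask'].astype(np.uint8);cs=max(cv2.findContours(m,0,2)[0],key=cv2.contourArea)
    print(l,d['conf'],m.sum(),cv2.minAreaRect(cs),cv2.boundingRect(cs))
```

```text
stand 0.76 561 ((245.88235473632812, 180.5294189453125), (26.678918838500977, 28.619203567504883), 75.96376037597656) (232, 165, 30, 31)
unit 0.92 7456 ((373.46826171875, 220.16102600097656), (100.6451644897461, 76.75837707519531), 82.71105194091797) (332, 168, 86, 106)
key 0.69 399 ((196.50003051757812, 183.00001525878906), (19.091880798339844, 24.748737335205078), 45.0) (182, 171, 28, 22)
lock_spring 0.73 259 ((376.5, 217.5), (17.0, 17.0), 90.0) (368, 209, 18, 18)
```

View pics/crop1.png

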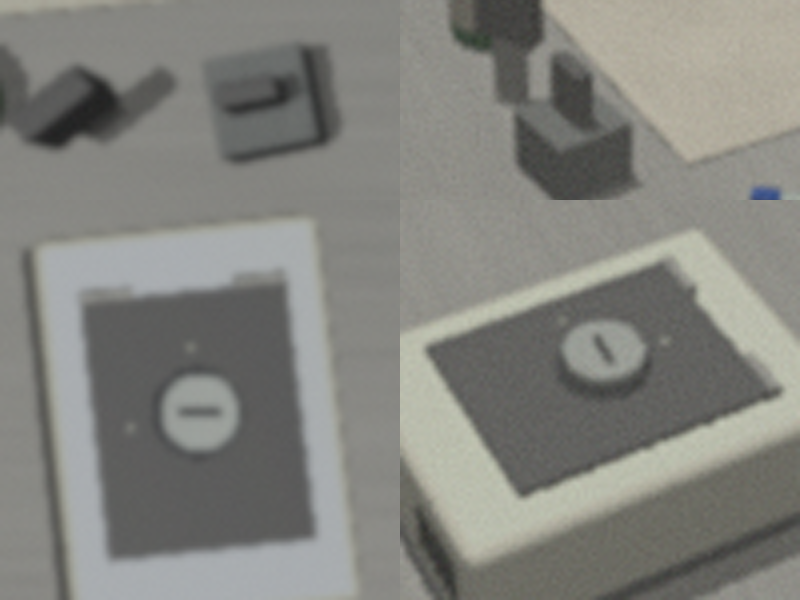

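The crop confirms it: the key in the stand is clearly the smaller one, and the other at (196,181) is bigger and stands by itself. The slot lies nearly horizontal in the top image, about 6° clockwise of the unit's y. I'll fit exact poses next.

```bash
cat >> h.py <<'E'
from scipy.optimize import minimize
def gmag(im):
    g=cv2.GaussianBlur(im.astype(np.float32).mean(2),(0,0),1.0)
    return np.hypot(cv2.Sobel(g,5,1,0),cv2.Sobel(g,5,0,1))
def rect(w,l,z,n=40,ox=0,oy=0):
    t=np.linspace(-.45,.45,n);return np.vstack([np.c_[t*w,0*t+l/2],np.c_[t*w,0*t-l/2],np.c_[0*t+w/2,t*l],np.c_[0*t-w/2,t*l]])+[ox,oy],z
def pts(v,P):
    xy,z=P;c,s=np.cos(v[2]),np.sin(v[2]);return np.c_[xy@np.array([[c,s],[-s,c]])+v[:2],np.full(len(xy),z)]
def projm(p,X):
    f,cx,cy,T=cam(p);c=(X-T[:3,3])@T[:3,:3];return np.c_[cx-f*c[:,0]/c[:,2],cy+f*c[:,1]/c[:,2]]
def fit(pics,P,v0,step=(.006,.006,.06)):
    G=[(p,gmag(p['img'])) for p in pics]
    def cost(v):
        s=0
        for p,g in G:
            u=projm(p,pts(v,P)).astype(np.float32);s-=cv2.remap(g,u[:,:1].copy(),u[:,1:].copy(),1).mean()
        return s
    best=min((minimize(cost,np.array(v0)+np.array(step)*[a,b,c],method='Nelder-Mead',options=dict(xatol=1e-5,fatol=1e-3,initial_simplex=None)) for a in(-1,0,1) for b in(-1,0,1) for c in(-1,0,1)),key=lambda r:r.fun)
    return best.x,best.fun
E
python3 - <<'E'
from h import *
p=vision.get_image('top');q=vision.get_image('side')
for nm,P,v in(('stand',rect(.06,.06,.05),(.625,.195,.14)),('hatch',rect(.15,.12,.09),(.535,-.115,.1)),('unit',rect(.23,.17,.085),(.535,-.115,.1)),('handle',rect(.014,.036,.094),(.625,.195,.14))):
    for pp in([p],[q],[p,q]):
        x,f=fit(pp,P,v);print(nm,np.round(x,4),round(f,1))
# lock disc: circle top z .102
t=np.linspace(0,2*np.pi,90);C=(.022*np.c_[np.cos(t),np.sin(t)],.102)
for pp in([p],[q]):print('lock',np.round(fit(pp,C,(.545,-.11,0),(.006,.006,0))[0],4))
# slot: weighted dark pixels
for pp in(p,q):
    g=cv2.resize(pp['img'].mean(2).astype(np.float32),None,fx=4,fy=4,interpolation=cv2.INTER_CUBIC)
    x,f=fit([pp],C,(.545,-.11,0),(.006,.006,0))
    N=81;a=np.linspace(-.016,.016,N);X,Y=np.meshgrid(a,a,indexing='ij')
    u=projm(pp,np.c_[X.ravel()+x[0],Y.ravel()+x[1],np.full(N*N,.102)]).astype(np.float32)
    I=cv2.remap(pp['img'].mean(2).astype(np.float32),u[:,:1].copy(),u[:,1:].copy(),2).reshape(N,N)
    w=np.clip(np.median(I)-15-I,0,None)*(X**2+Y**2<.015**2);w/=w.sum();m=np.array([(w*X).sum(),(w*Y).sum()])
    S=np.array([[(w*(X-m[0])**2).sum(),(w*(X-m[0])*(Y-m[1])).sum()],[0,(w*(Y-m[1])**2).sum()]])
    print('slot centre',np.round(m+x[:2],4),'yaw of slot line from y', .5*np.arctan2(-2*S[0,1],S[1,1]-S[0,0]))
E
```

```text
stand [0.6289 0.1889 0.2212] -73.2
stand [ 0.6219  0.2214 -0.2153] -84.8
stand [0.6265 0.2036 0.2025] -138.8
hatch [ 0.5345 -0.1077  0.1078] -150.3
hatch [ 0.5329 -0.112   0.1042] -181.1
hatch [ 0.5335 -0.11    0.1069] -305.3
unit [ 0.5305 -0.1095  0.108 ] -67.4
unit [ 0.5323 -0.1126  0.1033] -100.4
unit [ 0.5314 -0.111   0.1075] -160.2
handle [0.6021 0.1721 0.226 ] -80.5
handle [ 0.6037  0.1925 -0.3248] -117.4
handle [0.6268 0.1932 0.5681] -172.2
lock [ 5.386e-01 -1.076e-01  1.000e-04]
lock [ 5.38e-01 -1.09e-01 -1.00e-04]
slot centre [ 0.539  -0.1075] yaw of slot line from y -0.0016693717939787103
slot centre [ 0.538  -0.1085] yaw of slot line from y -0.009349752003769474
```

Run:
```python
from h import *
p=vision.get_image('top');q=vision.get_image('side')
W=np.array([ray(p,u,.05) for u in((231.2,169.5),(255.5,166.2),(260.5,192),(237,195))]);print(W.round(4),W.mean(0))
v=(*W.mean(0)[:2],.17)
for pp in([p],[q],[p,q]):
    x,f=fit(pp,rect(.06,.06,.05),v,(.003,.003,.04));print('stand',np.round(x,4),f)
    x,f=fit(pp,rect(.014,.036,.094),v,(.004,.004,.04));print('handle',np.round(x,4),f)
    print('z50 check')
vis=[]
for pp,(a,b) in((p,(215,150)),(q,(275,140))):
    im=cv2.resize(pp['img'][b:b+60,a:a+60],(360,360),interpolation=2)
    for P in(rect(.06,.06,.05),rect(.014,.036,.094)):
        for u in projm(pp,pts(v,P)): cv2.circle(im,tuple(int(k) for k in (u-[a,b]+.5)*6),1,(255,0,0),-1)
    vis.append(im)
save('st.png',np.hstack(vis))
```

```text
[[0.6556 0.2368 0.05  ]
 [0.6637 0.1781 0.05  ]
 [0.601  0.1653 0.05  ]
 [0.5937 0.2218 0.05  ]] [0.62850815 0.20048114 0.05      ]
stand [0.6291 0.1888 0.2282] -73.3140869140625
handle [0.6261 0.1948 0.3754] -70.09623718261719
z50 check
stand [0.6227 0.2375 0.1145] -78.65776062011719
handle [ 0.612   0.2161 -0.3188] -115.00624084472656
z50 check
stand [0.6267 0.2036 0.2018] -139.5645294189453
handle [0.6267 0.1932 0.5512] -173.07098388671875
z50 check
```

View pics/st.png

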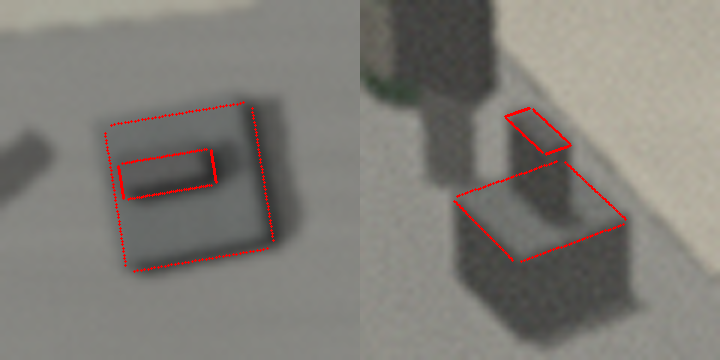

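The red overlay matches the stand and handle in both views: stand at about (0.628, 0.2005), yaw 0.17. The lock is at (0.5385, -0.108), with the slot at yaw about 0 and the unit at yaw 0.107.

```bash
cat > plan.py <<'E'
# usage: plan.py x y z yaw n   (yaw = angle of tool y from world x... key yaw)
import sys,json
from h import *
def tgt(yaw):  # tool z down, tool y = (cos,sin,0), tool x = y cross z
    y=np.array([np.cos(yaw),np.sin(yaw),0]);z=np.array([0,0,-1.]);return R.from_matrix(np.c_[np.cross(y,z),y,z])
s=ctrl.sense();x,yy,z,yaw=map(float,sys.argv[1:5]);n=int(sys.argv[5])
R0=R.from_rotvec(s['eef_rot']);p=np.array(s['tcp_pos']);T=np.array([x,yy,z]);Rt=tgt(yaw);rows=[]
for i in range(n):
    k=n-i;d=R0.inv().apply((T-p)/k)/.2;w=(R0.inv()*Rt).as_rotvec()/k/np.pi
    r=np.r_[d.round(4),w.round(4)];rows.append(r.tolist())
    p=p+R0.apply(r[:3]*.2);R0=R0*R.from_rotvec(r[3:]*np.pi)
for i in range(0,n,10):print(json.dumps([rows[i:i+10]]))
E
python3 plan.py .628 .2005 .19 .17 20
```

```text
[[[-0.1217, -0.0514, 0.0092, 0.0, -0.0, 0.0154], [-0.1241, -0.0455, 0.0092, 0.0, -0.0, 0.0154], [-0.1261, -0.0394, 0.0092, 0.0, -0.0, 0.0154], [-0.1279, -0.0333, 0.0092, 0.0, -0.0, 0.0154], [-0.1293, -0.027, 0.0092, 0.0, -0.0, 0.0154], [-0.1305, -0.0207, 0.0092, 0.0, -0.0, 0.0155], [-0.1314, -0.0144, 0.0092, 0.0, -0.0, 0.0154], [-0.1319, -0.008, 0.0092, 0.0, -0.0, 0.0155], [-0.1321, -0.0016, 0.0092, 0.0, -0.0, 0.0154], [-0.1321, 0.0048, 0.0092, 0.0, -0.0, 0.0155]]]
[[[-0.1317, 0.0113, 0.0092, 0.0, -0.0, 0.0154], [-0.131, 0.0176, 0.0092, 0.0, -0.0, 0.0155], [-0.1299, 0.024, 0.0091, 0.0, -0.0, 0.0154], [-0.1286, 0.0302, 0.0092, 0.0, -0.0, 0.0155], [-0.127, 0.0364, 0.0091, 0.0, -0.0, 0.0154], [-0.1251, 0.0425, 0.0092, 0.0, -0.0, 0.0155], [-0.1229, 0.0486, 0.0091, 0.0, -0.0, 0.0154], [-0.1204, 0.0545, 0.0092, 0.0, -0.0, 0.0155], [-0.1176, 0.0603, 0.0091, 0.0, -0.0, 0.0154], [-0.1146, 0.0659, 0.0092, 0.0, -0.0, 0.0155]]]
```

Call:
{"op": "arm_command", "data": {
  "motion": [
    [[-0.122,-0.051,0.009,0,0,0.0155],[-0.124,-0.045,0.009,0,0,0.0155],[-0.126,-0.039,0.009,0,0,0.0155],[-0.128,-0.033,0.009,0,0,0.0155],[-0.129,-0.027,0.009,0,0,0.0155],[-0.13,-0.021,0.009,0,0,0.0155],[-0.131,-0.014,0.009,0,0,0.0155],[-0.132,-0.008,0.009,0,0,0.0155],[-0.132,-0.002,0.009,0,0,0.0155],[-0.132,0.005,0.009,0,0,0.0155]]
  ],
  "gripper": 0
}}

```text
time: 2.75
tcp_pos: [0.4505, 0.3944, 0.2086]
eef_rot: [-1.396, -2.814, -0.0]
force: [-0.1, 0.7, 0.5]
finger_gap: 0.0921
grasp_force: 0.0
```

Call:
{"op": "arm_command", "data": {
  "motion": [
    [[-0.132,0.011,0.009,0,0,0.0155],[-0.131,0.018,0.009,0,0,0.0155],[-0.13,0.024,0.009,0,0,0.0155],[-0.129,0.03,0.009,0,0,0.0155],[-0.127,0.036,0.009,0,0,0.0155],[-0.125,0.042,0.009,0,0,0.0155],[-0.123,0.049,0.009,0,0,0.0155],[-0.12,0.054,0.009,0,0,0.0155],[-0.118,0.06,0.009,0,0,0.0155],[-0.115,0.066,0.009,0,0,0.0155]]
  ]
}}

```text
time: 4.0
tcp_pos: [0.6282, 0.1985, 0.1905]
eef_rot: [-2.033, -2.395, -0.0]
force: [0.7, -0.3, -0.3]
finger_gap: 0.0917
grasp_force: 0.0
```

Call:
{"op": "arm_command", "data": {
  "motion": [
    [[0,0,0,0,0,0],[0,0,0,0,0,0]]
  ]
}}

```text
time: 4.25
tcp_pos: [0.6266, 0.2006, 0.1905]
eef_rot: [-2.028, -2.398, -0.0]
force: [-0.2, 0.0, 0.3]
finger_gap: 0.0919
grasp_force: 0.0
```

```bash
python3 plan.py .628 .2005 .11 .17 4;python3 plan.py .628 .2005 .06 .17 8
```

```text
[[[-0.0005, 0.0018, 0.1007, -0.0001, -0.0001, -0.0003], [-0.0005, 0.0017, 0.1007, -0.0, -0.0001, -0.0002], [-0.0005, 0.0017, 0.1006, -0.0001, -0.0001, -0.0003], [-0.0005, 0.0018, 0.1007, -0.0, -0.0, -0.0002]]]
[[[-0.0003, 0.0009, 0.0816, -0.0, -0.0, -0.0001], [-0.0003, 0.0009, 0.0816, -0.0, -0.0, -0.0001], [-0.0003, 0.0009, 0.0816, -0.0, -0.0001, -0.0001], [-0.0003, 0.0009, 0.0816, -0.0, -0.0, -0.0001], [-0.0003, 0.0009, 0.0816, -0.0001, -0.0001, -0.0002], [-0.0002, 0.0009, 0.0816, -0.0, -0.0, -0.0001], [-0.0002, 0.0009, 0.0815, -0.0001, -0.0001, -0.0002], [-0.0003, 0.0009, 0.0816, -0.0, -0.0, -0.0001]]]
```

Call:
{"op": "arm_command", "data": {
  "motion": [
    [[0,0.001,0.08,0,0,0],[0,0.001,0.085,0,0,0],[0,0.001,0.085,0,0,0],[0,0.001,0.085,0,0,0],[0,0.001,0.085,0,0,0],[0,0.001,0.085,0,0,0],[0,0,0.085,0,0,0],[0,0,0.06,0,0,0],[0,0,0,0,0,0]]
  ]
}}

```text
time: 5.38
tcp_pos: [0.6273, 0.1997, 0.0594]
eef_rot: [-2.029, -2.397, 0.003]
force: [-0.7, 1.2, 1.5]
finger_gap: 0.0918
grasp_force: 0.0
```

Call:
{"op": "arm_command", "data": {
  "motion": [
    [[0,0,0,0,0,0],[0,0,0,0,0,0],[0,0,0,0,0,0],[0,0,0,0,0,0],[0,0,0,0,0,0],[0,0,0,0,0,0]]
  ],
  "gripper": 0.7
}}

```text
time: 6.12
tcp_pos: [0.6282, 0.2, 0.0607]
eef_rot: [-2.029, -2.398, 0.0]
force: [0.1, 0.4, 1.1]
finger_gap: 0.0366
grasp_force: 0.0
```

Call:
{"op": "arm_command", "data": {
  "motion": [
    [[0,0,0,0,0,0],[0,0,0,0,0,0],[0,0,0,0,0,0],[0,0,0,0,0,0],[0,0,0,0,0,0]]
  ],
  "gripper": 1
}}

```text
time: 6.75
tcp_pos: [0.6304, 0.2004, 0.0614]
eef_rot: [2.028, 2.396, 0.006]
force: [5.6, 0.8, -2.2]
finger_gap: 0.0136
grasp_force: 30.0
```

Run:
```python
from h import *
s=ctrl.sense();print({k:np.round(s[k],3) for k in('tcp_pos','eef_rot','force','moment','finger_gap','grasp_force')})
p=vision.get_image('top');q=vision.get_image('side')
c=lambda im,x,y,w,k:cv2.resize(im[y:y+w,x:x+w],(w*k,w*k),interpolation=cv2.INTER_CUBIC)
save('gr.png',np.hstack([c(p['img'],205,140,80,5),c(q['img'],260,120,80,5)]))
```

```text
{'tcp_pos': array([0.63 , 0.2  , 0.061]), 'eef_rot': array([2.028, 2.396, 0.006]), 'force': array([ 5.618,  0.842, -2.22 ]), 'moment': array([ 0.141, -1.254,  0.021]), 'finger_gap': np.float64(0.014), 'grasp_force': np.float64(29.967)}
```

View pics/gr.png

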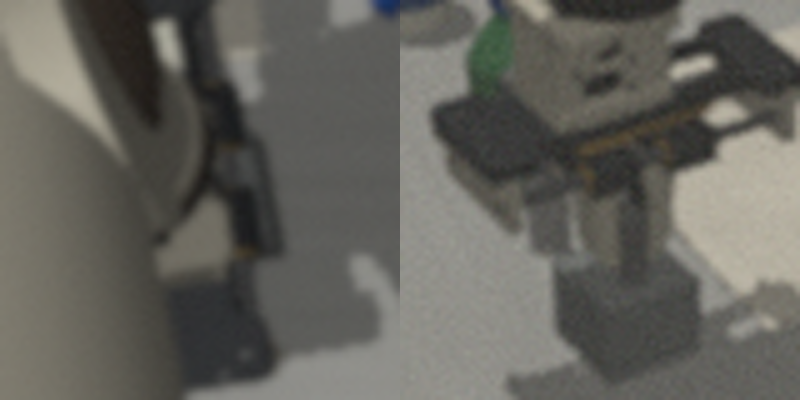

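The key is gripped (gap 13.6 mm), with the side view showing the fingers on the handle at about (635,230) in the crop. A 5.6 N sideways load remains, so I'll relieve that before lifting.

Call:
{"op": "arm_command", "data": {
  "motion": [
    [[0,0.006,0,0,0,0],[0,0.006,0,0,0,0],[0,0,0,0,0,0],[0,0,0,0,0,0]]
  ]
}}

```text
time: 7.35
tcp_pos: [0.6306, 0.2005, 0.0607]
eef_rot: [-2.029, -2.398, -0.0]
force: [1.8, -0.2, 0.8]
finger_gap: 0.0139
grasp_force: 30.0
```

Run:
```python
from h import *
s=ctrl.sense();print({k:np.round(s[k],3) for k in('tcp_pos','eef_rot','force','moment','finger_gap','grasp_force')})
```

```text
{'tcp_pos': array([0.631, 0.201, 0.061]), 'eef_rot': array([-2.029, -2.398, -0.   ]), 'force': array([ 1.839, -0.21 ,  0.766]), 'moment': array([ 0.022, -0.599,  0.028]), 'finger_gap': np.float64(0.014), 'grasp_force': np.float64(29.972)}
```

Call:
{"op": "arm_command", "data": {
  "motion": [
    [[0,0.004,0,0,0,0],[0,0,-0.03,0,0,0],[0,0,-0.07,0,0,0],[0,0,-0.08,0,0,0],[0,0,-0.1,0,0,0],[0,0,-0.12,0,0,0],[0,0,-0.15,0,0,0],[0,0,-0.15,0,0,0],[0,0,0,0,0,0]]
  ]
}}

```text
time: 8.48
tcp_pos: [0.633, 0.2014, 0.2052]
eef_rot: [2.027, 2.396, 0.009]
force: [-0.5, -0.8, -0.6]
finger_gap: 0.0138
grasp_force: 30.0
```

```bash
python3 plan.py .5385 -.108 .205 0 20
```

```text
[[[-0.0724, -0.0361, -0.0003, 0.0001, -0.0, 0.0026], [-0.0727, -0.0355, -0.0003, 0.0001, -0.0, 0.0026], [-0.0729, -0.0349, -0.0002, 0.0001, -0.0, 0.0027], [-0.0732, -0.0343, -0.0002, 0.0001, -0.0, 0.0026], [-0.0735, -0.0337, -0.0002, 0.0001, -0.0, 0.0027], [-0.0738, -0.0331, -0.0002, 0.0001, -0.0, 0.0026], [-0.0741, -0.0325, -0.0002, 0.0001, -0.0, 0.0027], [-0.0743, -0.0318, -0.0002, 0.0001, -0.0, 0.0026], [-0.0746, -0.0312, -0.0002, 0.0001, -0.0, 0.0027], [-0.0749, -0.0306, -0.0002, 0.0001, -0.0, 0.0026]]]
[[[-0.0751, -0.03, -0.0002, 0.0001, -0.0001, 0.0027], [-0.0754, -0.0293, -0.0001, 0.0001, -0.0, 0.0026], [-0.0756, -0.0287, -0.0001, 0.0001, -0.0001, 0.0027], [-0.0758, -0.0281, -0.0001, 0.0001, -0.0, 0.0026], [-0.0761, -0.0275, -0.0001, 0.0001, -0.0001, 0.0027], [-0.0763, -0.0268, -0.0, 0.0001, -0.0, 0.0026], [-0.0765, -0.0262, -0.0, 0.0001, -0.0001, 0.0027], [-0.0767, -0.0255, -0.0, 0.0001, -0.0, 0.0026], [-0.0769, -0.0249, -0.0, 0.0, -0.0001, 0.0027], [-0.0772, -0.0243, -0.0, 0.0001, -0.0, 0.0026]]]
```

Call:
{"op": "arm_command", "data": {
  "motion": [
    [[-0.072,-0.036,0,0,0,0.0027],[-0.073,-0.0355,0,0,0,0.0027],[-0.073,-0.035,0,0,0,0.0027],[-0.073,-0.034,0,0,0,0.0027],[-0.0735,-0.034,0,0,0,0.0027],[-0.074,-0.033,0,0,0,0.0027],[-0.074,-0.0325,0,0,0,0.0027],[-0.0745,-0.032,0,0,0,0.0027],[-0.0745,-0.031,0,0,0,0.0027],[-0.075,-0.0305,0,0,0,0.0027]]
  ]
}}

```text
time: 9.72
tcp_pos: [0.5837, 0.0449, 0.2007]
eef_rot: [-2.13, -2.309, -0.0]
force: [0.2, 0.5, -0.3]
finger_gap: 0.0141
grasp_force: 30.0
```

Call:
{"op": "arm_command", "data": {
  "motion": [
    [[-0.075,-0.03,0,0,0,0.0027],[-0.0755,-0.0295,0,0,0,0.0027],[-0.0755,-0.0285,0,0,0,0.0027],[-0.076,-0.028,0,0,0,0.0027],[-0.076,-0.0275,0,0,0,0.0027],[-0.076,-0.027,0,0,0,0.0027],[-0.0765,-0.026,0,0,0,0.0027],[-0.077,-0.0255,0,0,0,0.0027],[-0.077,-0.025,0,0,0,0.0027],[-0.077,-0.024,0,0,0,0.0027]]
  ]
}}

```text
time: 10.98
tcp_pos: [0.5361, -0.1097, 0.2007]
eef_rot: [-2.226, -2.217, 0.0]
force: [0.1, -0.7, -0.5]
finger_gap: 0.0135
grasp_force: 30.0
```

Call:
{"op": "arm_command", "data": {
  "motion": [
    [[0,0,0.05,0,0,0],[0,0,0.05,0,0,0],[0,0,0.04,0,0,0],[0,0,0.02,0,0,0],[0,0,0,0,0,0],[0,0,0,0,0,0]]
  ]
}}

```text
time: 11.72
tcp_pos: [0.5367, -0.1085, 0.1689]
eef_rot: [2.225, 2.218, 0.001]
force: [-0.5, -1.0, 0.3]
finger_gap: 0.0139
grasp_force: 30.0
```

Run:
```python
from h import *
s=ctrl.sense();print({k:np.round(s[k],4) for k in('tcp_pos','eef_rot','force','moment')})
p=vision.get_image('top');q=vision.get_image('side')
c=lambda im,x,y,w,k:cv2.resize(im[y:y+w,x:x+w],(w*k,w*k),interpolation=cv2.INTER_CUBIC)
a=c(p['img'],337,178,80,5);b=c(q['img'],275,195,80,5)
save('lk.png',np.hstack([a,b]))
t=s['tcp_pos']
for dz in(0,-.01,-.051):
    X=np.array(t)+[0,0,dz];print(dz,proj(p,X).round(1),proj(q,X).round(1),(proj(q,X)-[275,195])*5+[402,2])
```

```text
{'tcp_pos': array([ 0.5367, -0.1085,  0.1689]), 'eef_rot': array([2.2248e+00, 2.2176e+00, 5.0000e-04]), 'force': array([-0.5242, -1.0494,  0.3444]), 'moment': array([-0.112 ,  0.1128, -0.0028])}
0 [381.2 218. ] [314.6 218.4] [600.05853963 118.89352467]
-0.01 [380.5 218.1] [314.6 222. ] [600.20440158 137.22194517]
-0.051 [377.9 218.4] [314.8 236.6] [600.78166114 209.75803724]
```

View pics/lk.png

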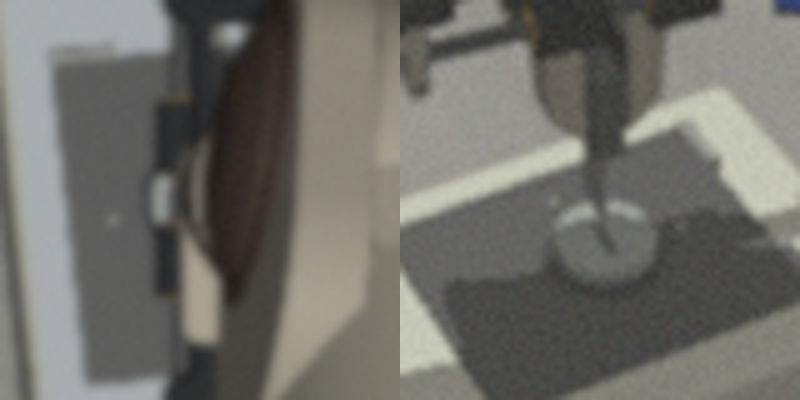

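Run:
```python
from h import *
s=ctrl.sense();t=np.array(s['tcp_pos']);q=vision.get_image('side')
g=q['img'].astype(float).mean(2)
for r in range(221,248):print(r,g[r,303:328].astype(int))
for z in(.125,.1195,.118):
    print(z,[proj(q,[t[0]+a,t[1]+b,z]).round(1).tolist() for a,b in((-.0015,.01),(.0015,.01),(.0015,-.01),(-.0015,-.01),(0,0))])
print('slot',[proj(q,[.538,-.1085+b,.102]).round(1).tolist() for b in(-.012,0,.012)])
```

```text
221 [141 142 145 131 125 118 104 101  89  77  57  61  64  69  66  67  97 152
 182 191 188 181 170 151 137]
222 [148 143 144 145 151 153 149 127 105  75  57  62  68  65  62  71 104 164
 178 172 166 147 126 110 101]
223 [149 148 156 163 173 176 184 166 131  84  62  64  69  65  61  66  95 132
 148 132 116 106 100  94  97]
224 [166 171 178 180 189 188 194 188 151  93  65  60  64  67  64  65  79 100
 104 101  94  96  97  97  98]
225 [182 189 193 190 191 192 196 191 154  98  59  57  62  67  71  70  79  93
  97  96  95  96 100 102 103]
226 [192 192 196 190 191 189 192 184 142  94  70  66  64  74  78  85  94  93
 101 100 102  95 100  94  96]
227 [192 191 190 189 180 170 163 146 115  85  75  75  75  84  95  99  95  95
  99  96  98 100 100 103  96]
228 [191 180 174 160 145 131 118 102  91  78  71  78  83  92 100 100  98 101
 100 101  98  96  97  98 101]
229 [164 147 134 118 109 104  95  95  85  81  74  80  83  94  96  97  99 101
  98  96  97  98  97  95  99]
230 [120 109 101  99  98  93 100  99  88  80  78  78  81  93 100  99 100 100
  99 101  97  98  95  99  99]
231 [ 98  97  98  93  95  99  
[... 1404 characters left out ...]
4 106 102  90  80  85  95 103 107
 102 109 107 102  95  82  66]
245 [ 92  87  74  87  99 108 108 106 107 103 111 108 102  90  87  95 100 109
 106 106 106 101  92  74  66]
246 [ 93  89  76  75  92 102 106 104 106 104 109 105 104 102  96 102 106 104
 101 104 107 104  88  72  62]
247 [ 90  77  72  73  81  95 101 104 104 105 106 110 104 108 106 106 106 107
 105 103  99  94  78  68  65]
0.125 [[312.4, 231.3], [313.7, 231.0], [317.2, 237.0], [315.9, 237.4], [314.8, 234.2]]
0.1195 [[312.4, 233.2], [313.7, 232.9], [317.2, 238.9], [315.9, 239.3], [314.8, 236.1]]
0.118 [[312.4, 233.7], [313.7, 233.4], [317.2, 239.4], [315.9, 239.8], [314.8, 236.6]]
slot [[317.5, 245.5], [315.4, 241.8], [313.3, 238.2]]
```

In the side image the blade is centred at column 313.2 and the slot at 315.4, so the blade needs about +4.5 mm in x. I'll shift it, go lower and look again.

Call:
{"op": "arm_command", "data": {
  "motion": [
    [[0,0.011,0.01,0,0,0],[0,0.011,0.01,0,0,0],[0,0,0.01,0,0,0],[0,0,0.01,0,0,0],[0,0,0,0,0,0],[0,0,0,0,0,0]]
  ]
}}

```text
time: 12.62
tcp_pos: [0.5408, -0.1087, 0.1607]
eef_rot: [-2.225, -2.217, 0.0]
force: [0.3, 0.1, -0.5]
finger_gap: 0.0141
grasp_force: 30.0
```

Run:
```python
from h import *
s=ctrl.sense();print({k:np.round(s[k],4) for k in('tcp_pos','eef_rot','force','moment')})
t=np.array(s['tcp_pos']);q=vision.get_image('side')
g=q['img'].astype(float).mean(2)
for r in range(228,248):print(r,g[r,306:323].astype(int))
z=t[2]-.051
print(z,[proj(q,[t[0]+a,t[1]+b,z]).round(1).tolist() for a,b in((0,.01),(0,-.01),(0,0))])
save('lk2.png',cv2.resize(q['img'][210:260,285:345],(600,500),interpolation=2))
```

```text
{'tcp_pos': array([ 0.5408, -0.1087,  0.1607]), 'eef_rot': array([-2.2254, -2.2175,  0.    ]), 'force': array([ 0.3142,  0.1084, -0.4524]), 'moment': array([-0.0785, -0.0061, -0.0555])}
228 [166 144 128 115 108  99  96  84  78  68  66  66  74  70  78  89  92]
229 [121 109 107  95  96  95  94  86  77  66  69  76  83  85  85  93 101]
230 [ 99  96  96  98 101  99  96  88  76  71  76  78  89  95 101  94  95]
231 [100 100  94  97  97 101  99  87  83  76  82  82  96  99 102  98  97]
232 [ 96  98  98  99 100 100 100  85  78  78  80  90  90  97  99 100 100]
233 [ 99  99  99  95  99  95  95  91  79  78  73  84  93 100  97  98  97]
234 [111  98 101  96 100  98 103  96  78  74  80  86  97 100 102 101 100]
235 [115  99  97 100 110 123 125 119  91  77  76  87 120 125 120 111 106]
236 [106 102 113 124 137 145 150 143 113  79  76  87 116 125 123 123 121]
237 [ 99 114 135 152 157 161 161 155 125  87  73  85 104 111 114 125 124]
238 [111 131 151 159 147 140 140 134 116  87  80  86  99 102 104 111 109]
239 [124 134 145 142 124 112 110 105  92  89  84  87 102  99 109 105 104]
240 [121 123 116 110 109 104 102  98  86  82  85  91 101 103 108 105 103]
241 [115 106 106 104 104 106 104 100  83  79  83 100 103 104 106 109 107]
242 [114 108 104 102 103 105 102 102  85  77  84  90 102 106 107 108 105]
243 [ 97 105 109 106 107 106 109 109  97  86  82  91  99 109 104 101 106]
244 [ 95 105 105  98 106 108 105 110 100  95  77  84  95 103 108 110 104]
245 [ 83  96 106 108 103 106 106 108 108 101  87  82  93 103 107 111 107]
246 [ 81  96 104 104 109 107 100 107 104 106 103 100 101 111 104 104 102]
247 [ 67  83  94 100 104 103 106 105 106 107 105 107 105 103 108 102 104]
0.1097227344545437 [[314.9, 235.9], [318.4, 242.0], [316.6, 238.9]]
```

View pics/lk2.png

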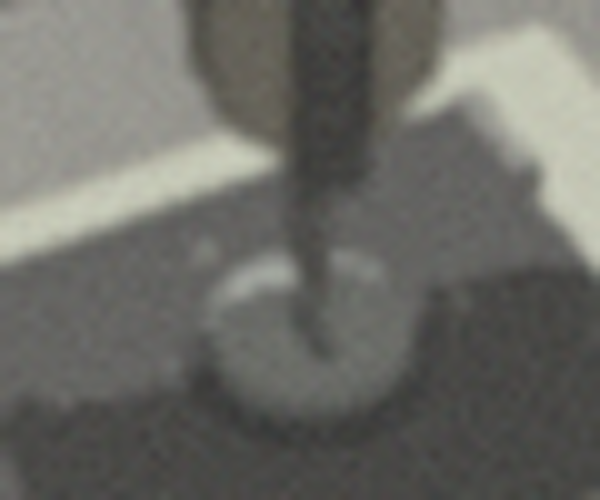

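Blade (column 315.2) and slot (315.4) now line up. Next is a gentle descent, watching the force.

Call:
{"op": "arm_command", "data": {
  "motion": [
    [[0,0.001,0.01,0,0,0],[0,0.001,0.01,0,0,0],[0,0,0.01,0,0,0],[0,0,0.005,0,0,0],[0,0,0.005,0,0,0],[0,0,0.005,0,0,0],[0,0,0.005,0,0,0],[0,0,0,0,0,0],[0,0,0,0,0,0]]
  ]
}}

```text
time: 13.8
tcp_pos: [0.5412, -0.1087, 0.1508]
eef_rot: [2.225, 2.218, 0.0]
force: [-1.4, -0.0, 1.9]
finger_gap: 0.0137
grasp_force: 30.0
```

```bash
cat > s.py <<'E'
from h import *
s=ctrl.sense();print({k:np.round(s[k],4).tolist() for k in('tcp_pos','force','moment')})
M=R.from_rotvec(s['eef_rot']).as_matrix();print('yaw',round(np.arctan2(M[1,1],M[0,1]),3),'tilt',np.round(M[:2,2],4))
E
python3 s.py
```

```text
{'tcp_pos': [0.5412, -0.1087, 0.1508], 'force': [-1.4377, -0.0463, 1.9111], 'moment': [-0.0174, 0.2455, -0.0333]}
yaw -0.003 tilt [0.0001 0.    ]
```

Call:
{"op": "arm_command", "data": {
  "motion": [
    [[0,-0.005,0,0,0,0],[0,0,0,0,0,0],[0,0,0,0,0,0]]
  ]
}}

```text
time: 14.18
tcp_pos: [0.5407, -0.1087, 0.1509]
eef_rot: [2.225, 2.217, 0.001]
force: [1.4, 0.8, 1.3]
finger_gap: 0.0141
grasp_force: 30.0
```

```bash
python3 s.py
```

```text
{'tcp_pos': [0.5407, -0.1087, 0.1509], 'force': [1.3639, 0.8185, 1.3448], 'moment': [-0.0517, -0.3147, -0.0204]}
yaw -0.003 tilt [ 0.001  -0.0001]
```

Call:
{"op": "arm_command", "data": {
  "motion": [
    [[0,0,0.005,0,0,0],[0,0,0.005,0,0,0],[0,0,0,0,0,0],[0,0,0,0,0,0]]
  ]
}}

```text
time: 14.68
tcp_pos: [0.5406, -0.1087, 0.149]
eef_rot: [2.225, 2.217, 0.001]
force: [1.4, -0.6, 3.7]
finger_gap: 0.0138
grasp_force: 30.0
```

```bash
python3 s.py
```

```text
{'tcp_pos': [0.5406, -0.1087, 0.149], 'force': [1.3533, -0.5711, 3.6535], 'moment': [-0.0604, -0.4028, 0.02]}
yaw -0.004 tilt [ 0.0009 -0.0001]
```

Call:
{"op": "arm_command", "data": {
  "motion": [
    [[0,0,-0.003,0,0,0],[0,0.005,0,0,0,0],[0,0.003,0,0,0,0],[0,0,0,0,0,0],[0,0,0,0,0,0]]
  ]
}}

```text
time: 15.3
tcp_pos: [0.541, -0.1087, 0.149]
eef_rot: [-2.225, -2.217, 0.002]
force: [-1.5, 0.5, 3.6]
finger_gap: 0.014
grasp_force: 30.0
```

Call:
{"op": "arm_command", "data": {
  "motion": [
    [[0,0.004,0,0,0,0],[0,0,0,0,0,0],[0,0,0,0,0,0]]
  ]
}}

```text
time: 15.68
tcp_pos: [0.5421, -0.1087, 0.1491]
eef_rot: [-2.225, -2.217, 0.001]
force: [-2.9, 0.2, 3.7]
finger_gap: 0.0141
grasp_force: 30.0
```

Call:
{"op": "arm_command", "data": {
  "motion": [
    [[0,0.004,0,0,0,0],[0,0,0,0,0,0],[0,0,0,0,0,0]]
  ]
}}

```text
time: 16.05
tcp_pos: [0.5434, -0.1086, 0.1493]
eef_rot: [-2.225, -2.218, 0.0]
force: [-3.7, 0.3, 3.5]
finger_gap: 0.0135
grasp_force: 30.0
```

```bash
python3 s.py
python3 - <<'E'
from h import *
s=ctrl.sense();t=np.array(s['tcp_pos'])
g=np.mean([vision.get_image('side')['img'].astype(float).mean(2) for _ in range(4)],0);q=vision.get_image('side')
for r in range(228,252,1):print(r,g[r,303:328].astype(int))
print([proj(q,[t[0],t[1]+b,.100]).round(1).tolist() for b in(.01,-.01,0)])
th=np.linspace(0,2*np.pi,90);C=(.022*np.c_[np.cos(th),np.sin(th)],.100)
print(fit([q],C,(.54,-.109,0),(.004,.004,0)))
save('lk3.png',cv2.resize(q['img'][210:260,285:345],(600,500),interpolation=2))
E
```

```text
{'tcp_pos': [0.5434, -0.1086, 0.1493], 'force': [-3.6755, 0.2696, 3.5326], 'moment': [-0.1077, 0.7019, -0.0294]}
yaw -0.003 tilt [-0.0001  0.0001]
228 [189 181 172 164 149 129 112 101  98  97  97  94  78  59  61  66  66  65
  64  77  92  98 100 100  98]
229 [165 146 134 121 108  99  99  99  98  98  99  93  76  62  64  64  67  65
  65  76  92 100  98  98  99]
230 [121 108 101  98  95  97  97  98  97 100  98  89  76  62  64  66  65  62
  66  78  91  98  99  98  99]
231 [ 99  95  97  98  99  97  99  98  99 101  98  89  75  68  64  65  67  67
  68  77  94  98 100  97  98]
232 [ 99  99  99  99  99  99 101  99 100 100  96  87  79  69  65  66  71  77
  81  90  98  98  97  98 100]
233 [ 96 100 102  99 100  99 102  98  99 100  97  91  80  73  72  77  85  88
  93  97  99  98 103  97  97]
234 [100 106 117 109 102  96  99  95 100  98  98  88  78  77  76  83  92 100
  99  99 101  99 100 100 100]
235 [101 110 120 115 101  98  96 100 100 102 105  96  80  76  77  86  93  98
 102 101  98  98  99  97  98]
236 [101 107 108 104  98  98 102 110 116 127 132 113  86  74  78  84  95 104
 107 100 101  99  99
[... 1031 characters left out ...]
88  85  93 103 107
 106 106 104 102  94  75  66]
247 [ 80  71  66  76  93 103 103 105 105 105 107 104 104 101  97 101 106 106
 105 106 104 100  88  72  66]
248 [ 75  66  61  71  84  94 102 105 107 108 108 104 110 107 107 106 107 106
 103 103  98  92  80  67  67]
249 [ 70  66  64  63  73  85  96  99 103 104 104 107 104 106 105 104 103 102
  98  97  91  82  70  63  67]
250 [ 71  69  65  64  69  74  87  93  92  97 101 101 101 101 101  98  99  93
  93  89  81  69  65  67  70]
251 [73 71 68 66 64 69 75 80 84 88 92 92 92 91 91 92 89 88 81 75 68 62 65 66
 70]
[[316.0, 238.9], [319.5, 244.9], [317.7, 241.9]]
(array([ 5.36570764e-01, -1.14919390e-01,  2.98296432e-04]), np.float64(-67.63387298583984))
```

View pics/lk3.png

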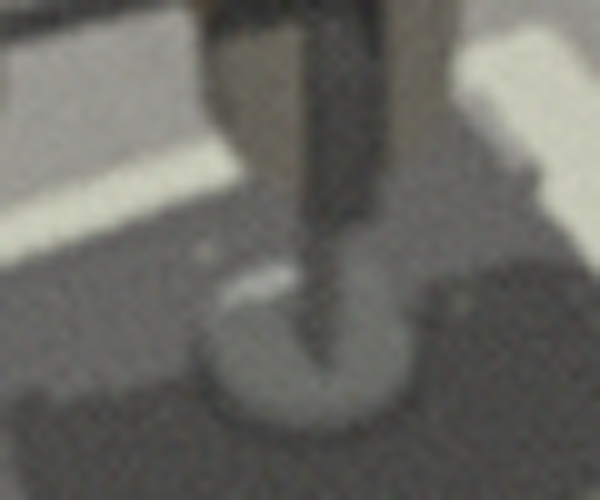

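Call:
{"op": "arm_command", "data": {
  "motion": [
    [[0,0,-0.01,0,0,0],[0,0,-0.008,0,0,0],[0,0,0,0,0,0],[0,0,0,0,0,0]]
  ]
}}

```text
time: 16.8
tcp_pos: [0.5435, -0.1086, 0.1528]
eef_rot: [2.225, 2.218, 0.0]
force: [0.0, 0.2, -1.4]
finger_gap: 0.0139
grasp_force: 30.0
```

```bash
python3 s.py
```

```text
{'tcp_pos': [0.5435, -0.1086, 0.1528], 'force': [0.0469, 0.1726, -1.3697], 'moment': [-0.1635, 0.0469, 0.0357]}
yaw -0.003 tilt [0.0001 0.0001]
```

Call:
{"op": "arm_command", "data": {
  "motion": [
    [[0,-0.008,0,0,0,0],[0,0,0,0,0,0],[0,0,0.005,0,0,0],[0,0,0.005,0,0,0],[0,0,0.006,0,0,0],[0,0,0,0,0,0],[0,0,0,0,0,0]]
  ]
}}

```text
time: 17.68
tcp_pos: [0.5418, -0.1087, 0.1499]
eef_rot: [2.225, 2.218, 0.0]
force: [-0.6, -1.1, 2.8]
finger_gap: 0.014
grasp_force: 30.0
```

```bash
python3 s.py
```

```text
{'tcp_pos': [0.5418, -0.1087, 0.1499], 'force': [-0.5627, -1.0602, 2.776], 'moment': [-0.0579, 0.2752, 0.0291]}
yaw -0.003 tilt [ 0.0001 -0.    ]
```

Call:
{"op": "arm_command", "data": {
  "motion": [
    [[0,0,-0.012,0,0,0],[-0.015,-0.002,0,0,0,0],[0,0,0,0,0,0],[0,0,0.006,0,0,0],[0,0,0.006,0,0,0],[0,0,0,0,0,0],[0,0,0,0,0,0]]
  ]
}}

```text
time: 18.55
tcp_pos: [0.5414, -0.1119, 0.1498]
eef_rot: [2.225, 2.217, -0.0]
force: [-0.5, -1.3, 2.2]
finger_gap: 0.0137
grasp_force: 30.0
```

```bash
python3 s.py
```

```text
{'tcp_pos': [0.5414, -0.1119, 0.1498], 'force': [-0.4602, -1.2927, 2.2071], 'moment': [-0.4667, 0.2279, 0.0683]}
yaw -0.004 tilt [ 0.0001 -0.0003]
```

Call:
{"op": "arm_command", "data": {
  "motion": [
    [[0,0,-0.05,0,0,0],[0,0,-0.05,0,0,0],[0,0,-0.045,0,0,0],[0,0,0,0,0,0],[0,0,0,0,0,0],[0,0,0,0,0,0]]
  ]
}}

```text
time: 19.3
tcp_pos: [0.541, -0.1115, 0.1783]
eef_rot: [-2.225, -2.217, 0.001]
force: [-0.2, -0.3, -1.2]
finger_gap: 0.014
grasp_force: 30.0
```

```bash
python3 s.py
python3 - <<'E'
from h import *
ps=[];ts=[]
for _ in range(8): ts.append(ctrl.sense()['tcp_pos']);q=vision.get_image('side');ps.append(q['img'].astype(float).mean(2))
g=np.mean(ps,0);t=np.mean(ts,0);print(t)
np.save('g1.npy',g)
for r in range(219,248):print(r,g[r,308:326].astype(int))
z=t[2]-.050
print([proj(q,[t[0]+a,t[1]+b,z]).round(1).tolist() for a,b in((-.0015,.01),(.0015,.01),(.0015,-.01),(-.0015,-.01))])
th=np.linspace(0,2*np.pi,90);C=(.022*np.c_[np.cos(th),np.sin(th)],.102)
q2=dict(q);q2['img']=np.repeat(g[:,:,None],3,2)
print(fit([q2],C,(.539,-.108,0),(.004,.004,0)))
E
```

```text
{'tcp_pos': [0.541, -0.1115, 0.1783], 'force': [-0.2445, -0.3289, -1.1729], 'moment': [-0.1036, 0.1185, -0.0334]}
yaw -0.003 tilt [-0.0008  0.0002]
[ 0.54118757 -0.11162582  0.17841761]
219 [148 146 140 133 124 109  86  64  62  65  65  65  62  81 134 177 193 193]
220 [148 146 146 145 142 131 101  68  62  64  65  64  60  80 137 179 193 192]
221 [148 149 154 161 165 155 118  74  60  65  65  65  64  81 134 176 180 169]
222 [157 164 172 180 185 172 127  80  64  65  66  71  78  86 125 151 146 128]
223 [177 184 189 192 192 175 129  82  67  69  74  92  99  95 107 113 108  99]
224 [189 191 193 194 192 174 129  84  70  74  85 104 110 101 100  97  97  99]
225 [193 192 193 190 182 160 121  83  74  81  88 100 103  99 100  99  99  98]
226 [190 189 181 168 151 132 102  80  76  82  88  96  99 100  98  98  99 100]
227 [171 163 147 127 112 100  86  78  75  80  88  96  99  99  99  98  99  98]
228 [129 118 107  99  97  92  83  77  76  81  88  97  99  99  99  99  99  99]
229 [101  97  98  98  97  95  86  79  76  81  88  94  97 101  99  99  99  99]
230 [ 98  97  98  98 100  98  89  80  76  80  88  97  98
[... 805 characters left out ...]
 [149 141 137 125 113 102  87  80  92 100 106 106 107 106 104 106 106 104]
242 [135 115 110 108 104 103  92  81  86  96 103 107 105 106 107 107 106 104]
243 [124 105 105 105 105 106  98  85  79  86 101 105 107 104 106 106 107 102]
244 [110 107 106 105 106 107 103  94  80  82  96 103 105 106 107 107 106  98]
245 [107 106 107 106 107 107 104 101  89  86  94 103 105 107 105 105 104  92]
246 [112 110 106 104 106 107 107 105 102  98 102 106 107 106 105 104 100  87]
247 [106 107 105 104 106 106 106 106 106 104 104 107 105 105 103 100  92  79]
[[314.8, 230.5], [316.2, 230.1], [319.7, 236.2], [318.4, 236.6]]
(array([ 5.37870293e-01, -1.09123220e-01,  1.92630944e-04]), np.float64(-89.14030456542969))
```

The sharper fit shows the blade about 1.6 mm too far in +x, with y now right. I'll correct that and go down.

Call:
{"op": "arm_command", "data": {
  "motion": [
    [[0,-0.008,0.04,0,0,0],[0,0,0.04,0,0,0],[0,0,0.04,0,0,0],[0,0,0.008,0,0,0],[0,0,0.006,0,0,0],[0,0,0.006,0,0,0],[0,0,0,0,0,0],[0,0,0,0,0,0]]
  ]
}}

```text
time: 20.7
tcp_pos: [0.5399, -0.1116, 0.1509]
eef_rot: [2.225, 2.217, 0.0]
force: [-0.5, 1.0, -1.8]
finger_gap: 0.014
grasp_force: 30.0
```

```bash
python3 s.py
```

```text
{'tcp_pos': [0.5399, -0.1116, 0.1509], 'force': [-0.5007, 0.9968, -1.7522], 'moment': [-0.1021, 0.0721, -0.0065]}
yaw -0.003 tilt [ 0.0003 -0.    ]
```

Call:
{"op": "arm_command", "data": {
  "motion": [
    [[0,0,0.005,0,0,0],[0,0,0.005,0,0,0],[0,0,0.005,0,0,0],[0,0,0,0,0,0],[0,0,0,0,0,0]]
  ]
}}

```text
time: 21.32
tcp_pos: [0.5398, -0.1117, 0.1477]
eef_rot: [-2.225, -2.217, -0.0]
force: [-0.3, -0.4, 0.0]
finger_gap: 0.014
grasp_force: 30.0
```

```bash
python3 s.py
```

```text
{'tcp_pos': [0.5398, -0.1117, 0.1477], 'force': [-0.3304, -0.3738, 0.0069], 'moment': [-0.0501, 0.0566, -0.0312]}
yaw -0.004 tilt [-0.  0.]
```

There's no force 3.5 mm below first contact, so the blade is in the slot. I'll go 2 mm deeper and start the turn.

Call:
{"op": "arm_command", "data": {
  "motion": [
    [[0,0,0.005,0,0,0],[0,0,0.005,0,0,0],[0,0,0,0,0,0],[0,0,0,0,0,0.02],[0,0,0,0,0,0.02],[0,0,0,0,0,0.02],[0,0,0,0,0,0.02],[0,0,0,0,0,0],[0,0,0,0,0,0]]
  ]
}}

```text
time: 22.45
tcp_pos: [0.5387, -0.1115, 0.1453]
eef_rot: [-2.483, -1.922, 0.002]
force: [-3.5, 0.8, -0.3]
finger_gap: 0.0138
grasp_force: 30.0
```

```bash
python3 s.py
```

```text
{'tcp_pos': [0.5387, -0.1115, 0.1453], 'force': [-3.5247, 0.7891, -0.296], 'moment': [0.1135, 1.0721, 0.0853]}
yaw -0.254 tilt [-0.0022  0.0004]
```

Call:
{"op": "arm_command", "data": {
  "motion": [
    [[0,-0.004,0,0,0,0],[0,-0.001,0,0,0,0.02],[0,-0.001,0,0,0,0.02],[0,-0.001,0,0,0,0.02],[0,-0.001,0,0,0,0.02],[0,-0.001,0,0,0,0.02],[0,0,0,0,0,0],[0,0,0,0,0,0]]
  ]
}}

```text
time: 23.45
tcp_pos: [0.5378, -0.111, 0.1456]
eef_rot: [-2.754, -1.51, 0.001]
force: [-3.2, 1.2, -0.8]
finger_gap: 0.0137
grasp_force: 30.0
```

```bash
python3 s.py
```

```text
{'tcp_pos': [0.5378, -0.111, 0.1456], 'force': [-3.2072, 1.1692, -0.7651], 'moment': [0.1082, 1.0243, 0.0587]}
yaw -0.568 tilt [-0.0006  0.0002]
```

Call:
{"op": "arm_command", "data": {
  "motion": [
    [[-0.003,-0.004,0,0,0,0],[0,-0.001,0,0,0,0.02],[0,-0.001,0,0,0,0.02],[0,-0.001,0,0,0,0.02],[0,-0.001,0,0,0,0.02],[0,-0.001,0,0,0,0.02],[0,0,0,0,0,0],[0,0,0,0,0,0]]
  ]
}}

```text
time: 24.45
tcp_pos: [0.5368, -0.1104, 0.1457]
eef_rot: [2.957, 1.061, 0.001]
force: [-0.2, 1.0, -2.6]
finger_gap: 0.0138
grasp_force: 30.0
```

```bash
python3 s.py
```

```text
{'tcp_pos': [0.5368, -0.1104, 0.1457], 'force': [-0.2122, 1.0482, -2.6396], 'moment': [0.1598, 0.2054, 0.0702]}
yaw -0.882 tilt [0.001  0.0001]
```

Call:
{"op": "arm_command", "data": {
  "motion": [
    [[0,-0.001,0,0,0,0.02],[0,-0.001,0,0,0,0.02],[0,-0.001,0,0,0,0.02],[0,-0.001,0,0,0,0.02],[0,-0.001,0,0,0,0.02],[0,0,0,0,0,0],[0,0,0,0,0,0]]
  ]
}}

```text
time: 25.32
tcp_pos: [0.5363, -0.1095, 0.1458]
eef_rot: [3.086, 0.586, 0.001]
force: [1.1, 1.5, -3.1]
finger_gap: 0.0139
grasp_force: 30.0
```

```bash
python3 s.py
```

```text
{'tcp_pos': [0.5363, -0.1095, 0.1458], 'force': [1.0548, 1.5202, -3.0796], 'moment': [0.1983, -0.1098, 0.0608]}
yaw -1.196 tilt [0.0009 0.0001]
```

Call:
{"op": "arm_command", "data": {
  "motion": [
    [[0,-0.001,0,0,0,0.02],[0,-0.001,0,0,0,0.02],[0,-0.001,0,0,0,0.02],[0,-0.001,0,0,0,0.02],[0,0,0,0,0,0],[0,0,0,0,0,0]]
  ]
}}

```text
time: 26.08
tcp_pos: [0.5361, -0.1088, 0.1458]
eef_rot: [3.136, 0.195, 0.001]
force: [1.6, 1.7, -4.4]
finger_gap: 0.0137
grasp_force: 30.0
```

```bash
python3 s.py
```

```text
{'tcp_pos': [0.5361, -0.1088, 0.1458], 'force': [1.6086, 1.6926, -4.4248], 'moment': [0.3701, -0.3366, 0.0646]}
yaw -1.447 tilt [0.0009 0.0001]
```

Call:
{"op": "arm_command", "data": {
  "motion": [
    [[0,0,0,0,0,0.01],[0,0,0,0,0,0.007],[0,0,0,0,0,0],[0,0,0,0,0,0]]
  ]
}}

```text
time: 26.58
tcp_pos: [0.5359, -0.1087, 0.1458]
eef_rot: [-3.14, -0.109, -0.001]
force: [4.0, 3.1, -5.2]
finger_gap: 0.014
grasp_force: 30.0
```

```bash
python3 s.py
```

```text
{'tcp_pos': [0.5359, -0.1087, 0.1458], 'force': [3.9611, 3.1491, -5.2201], 'moment': [0.5399, -0.6789, 0.0923]}
yaw -1.502 tilt [0.0007 0.0001]
```

Call:
{"op": "arm_command", "data": {
  "motion": [
    [[0.004,-0.003,0,0,0,0.005],[0,0,0,0,0,0.006],[0,0,0,0,0,0],[0,0,0,0,0,0]]
  ]
}}

```text
time: 27.08
tcp_pos: [0.5362, -0.1085, 0.1458]
eef_rot: [3.141, 0.053, -0.0]
force: [0.2, 0.7, -3.1]
finger_gap: 0.0137
grasp_force: 30.0
```

```bash
python3 s.py
```

```text
{'tcp_pos': [0.5362, -0.1085, 0.1458], 'force': [0.1943, 0.6985, -3.0664], 'moment': [0.176, -0.1453, 0.0583]}
yaw -1.537 tilt [-0.0002 -0.0001]
```

Call:
{"op": "arm_command", "data": {
  "motion": [
    [[0,0,0,0,0,0.006],[0,0,0,0,0,0],[0,0,0,0,0,0]]
  ]
}}

```text
time: 27.45
tcp_pos: [0.5362, -0.1084, 0.1457]
eef_rot: [3.141, 0.024, -0.0]
force: [0.1, 0.6, -2.0]
finger_gap: 0.0142
grasp_force: 30.0
```

```bash
python3 s.py
```

```text
{'tcp_pos': [0.5362, -0.1084, 0.1457], 'force': [0.1071, 0.6047, -2.0245], 'moment': [0.0785, 0.0082, 0.0727]}
yaw -1.556 tilt [-0.0003 -0.0001]
```

Call:
{"op": "arm_command", "data": {
  "motion": [
    [[0,0,0,0,0,0.006],[0,0,0,0,0,0],[0,0,0,0,0,0]]
  ]
}}

```text
time: 27.82
tcp_pos: [0.5362, -0.1084, 0.1457]
eef_rot: [3.142, -0.006, -0.0]
force: [0.7, 0.6, -2.0]
finger_gap: 0.014
grasp_force: 30.0
```

```bash
python3 s.py
```

```text
{'tcp_pos': [0.5362, -0.1084, 0.1457], 'force': [0.7193, 0.5663, -2.0283], 'moment': [0.0903, 0.1008, 0.093]}
yaw -1.574 tilt [-0.0002 -0.0001]
```

Call:
{"op": "arm_command", "data": {
  "motion": [
    [[0,0,0,0,0,0.005],[0,0,0,0,0,0],[0,0,0,0,0,0]]
  ]
}}

```text
time: 28.2
tcp_pos: [0.5363, -0.1083, 0.1457]
eef_rot: [-3.141, 0.03, 0.0]
force: [0.2, 0.1, -1.2]
finger_gap: 0.014
grasp_force: 30.0
```

```bash
python3 s.py
```

```text
{'tcp_pos': [0.5363, -0.1083, 0.1457], 'force': [0.1567, 0.0637, -1.2418], 'moment': [0.0066, 0.146, 0.0701]}
yaw -1.59 tilt [-0.0002  0.    ]
```

Call:
{"op": "arm_command", "data": {
  "motion": [
    [[0,0,0,0,0,0.005],[0,0,0,0,0,0],[0,0,0,0,0,0]]
  ]
}}

```text
time: 28.58
tcp_pos: [0.5363, -0.1082, 0.1457]
eef_rot: [-3.141, 0.055, 0.0]
force: [0.6, 1.0, -1.1]
finger_gap: 0.0141
grasp_force: 30.0
```

```bash
python3 s.py
```

```text
{'tcp_pos': [0.5363, -0.1082, 0.1457], 'force': [0.5709, 1.0294, -1.1486], 'moment': [0.0962, 0.2225, 0.1026]}
yaw -1.606 tilt [-0.0002  0.    ]
```

Call:
{"op": "arm_command", "data": {
  "motion": [
    [[0,0,0,0,0,0.004],[0,0,0,0,0,0],[0,0,0,0,0,0]]
  ]
}}

```text
time: 28.95
tcp_pos: [0.5363, -0.1082, 0.1457]
eef_rot: [-3.141, 0.074, 0.0]
force: [-0.3, 1.1, -1.0]
finger_gap: 0.0138
grasp_force: 30.0
```

```bash
python3 s.py
python3 - <<'E'
from h import *
g=np.mean([vision.get_image('side')['img'].astype(float).mean(2) for _ in range(4)],0)
for r in range(236,250):print(r,g[r,302:328].astype(int))
E
```

```text
{'tcp_pos': [0.5363, -0.1082, 0.1457], 'force': [-0.264, 1.1486, -0.9773], 'moment': [0.0648, 0.253, 0.1604]}
yaw -1.618 tilt [-0.0001  0.    ]
236 [99 95 88 81 78 73 80 86 89 86 82 86 87 84 87 85 86 88 93 92 83 79 71 71
 70 72]
237 [101  95  85  76  74  83  95 101 101  92  84  87  86  88  88  88  88  88
  97 100  99  87  76  70  69  72]
238 [ 99  98  93  81  83  93 103 106 104  94  85  87  88  87  87  87  89  88
  97 102 106  99  85  76  72  70]
239 [100  99  96  90  92 102 106 107 106  93  84  85  88  88  86  87  88  86
  95 103 106 105  98  85  76  68]
240 [ 99 101  96  96 101 108 106 107 103  95  85  85  88  87  87  87  89  89
  94 100 105 105 105  93  80  70]
241 [101 101 101 102 103 106 107 105 105  93  85  86  85  87  87  88  91  93
  97 104 103 107 105 102  86  72]
242 [100  97  93  98 104 107 107 106 102  92  84  86  88  91  92  99 100 101
 103 104 107 106 109 101  85  72]
243 [ 99  97  86  89 101 106 107 105 101  92  87  91  95  99 100 104 105 106
 104 104 104 106 106  99  86  70]
244 [ 99  93  84  88  99 106 108 107 104  99  97  98 103 103 105 106 106 105
 104 103 105 106 103  99  85  68]
245 [ 96  91  84  84  92 104 106 106 106 107 104 105 106 103 108 104 105 106
 106 106 106 104 102  93  76  67]
246 [ 98  94  85  83  87  98 104 105 105 106 107 106 107 106 106 104 106 105
 104 105 105 101  97  86  71  65]
247 [ 99  93  82  79  78  88  97 103 104 106 107 106 106 105 106 106 105 106
 101 104  99  98  89  75  67  67]
248 [ 99  94  82  75  74  76  85  93  98 101 104 104 104 103 102 104 105 101
  99  97  95  89  78  66  64  64]
249 [101  98  84  76  75  70  77  85  88  92  95  97 100  97 101  99  98  94
  94  89  84  77  68  61  64  68]
```

Call:
{"op": "arm_command", "data": {
  "motion": [
    [[0,0,0,0,0,0.003],[0,0,0,0,0,0],[0,0,0,0,0,0]]
  ]
}}

```text
time: 29.52
tcp_pos: [0.5363, -0.1082, 0.1457]
eef_rot: [-3.14, 0.089, 0.0]
force: [-0.7, 0.0, -1.6]
finger_gap: 0.0136
grasp_force: 30.0
```

```bash
python3 s.py
```

```text
{'tcp_pos': [0.5363, -0.1082, 0.1457], 'force': [-0.7196, 0.0086, -1.6069], 'moment': [0.1246, 0.2297, 0.1164]}
yaw -1.628 tilt [-0.0001  0.0001]
```

Call:
{"op": "arm_command", "data": {
  "motion": [
    [[0,0,0,0,0,0.004],[0,0,0,0,0,0],[0,0,0,0,0,0]]
  ]
}}

```text
time: 29.9
tcp_pos: [0.5363, -0.1082, 0.1457]
eef_rot: [-3.14, 0.109, 0.0]
force: [0.1, 0.2, -1.4]
finger_gap: 0.0141
grasp_force: 30.0
```

```bash
cat >> s.py <<'E'
m=[]
for _ in range(4): vision.get_image('side');m.append(ctrl.sense()['moment'][2])
print('mz',np.round(m,3),np.mean(m).round(3))
E
python3 s.py
```

```text
{'tcp_pos': [0.5363, -0.1082, 0.1457], 'force': [0.0771, 0.2326, -1.414], 'moment': [0.2747, 0.2702, 0.2481]}
yaw -1.64 tilt [-0.0001  0.0001]
mz [0.191 0.206 0.272 0.222] 0.223
```

The torque rose to about 0.22 Nm, so the lock is at its stop. I'll back off within the play and lift out.

Call:
{"op": "arm_command", "data": {
  "motion": [
    [[0,0,0,0,0,-0.015],[0,0,0,0,0,-0.01],[0,0,-0.01,0,0,0],[0,0,-0.02,0,0,0],[0,0,-0.02,0,0,0],[0,0,-0.05,0,0,0],[0,0,-0.1,0,0,0],[0,0,-0.1,0,0,0],[0,0,0,0,0,0]]
  ]
}}

```text
time: 31.22
tcp_pos: [0.5379, -0.1086, 0.2078]
eef_rot: [3.141, 0.014, 0.007]
force: [-0.5, 0.7, -0.9]
finger_gap: 0.014
grasp_force: 30.0
```

```bash
python3 s.py|head -2; python3 plan.py .6315 .2005 .2 .17 20
python3 - <<'E'
from h import *
q=vision.get_image('side');save('lock_end.png',cv2.resize(q['img'][205:265,280:350],(700,600),interpolation=2))
E
```

```text
{'tcp_pos': [0.5379, -0.1086, 0.2078], 'force': [-0.5478, 0.6609, -0.9037], 'moment': [-0.0557, 0.1769, 0.0226]}
yaw -1.562 tilt [ 0.0043 -0.0002]
[[[0.0247, -0.0769, 0.0012, -0.0, 0.0, -0.0276], [0.0312, -0.0745, 0.0012, -0.0, 0.0, -0.0276], [0.0376, -0.0715, 0.0012, -0.0, 0.0, -0.0276], [0.0436, -0.068, 0.0012, -0.0, 0.0, -0.0276], [0.0493, -0.064, 0.0012, -0.0, 0.0, -0.0276], [0.0547, -0.0594, 0.0012, -0.0, 0.0, -0.0275], [0.0596, -0.0545, 0.0012, -0.0, 0.0, -0.0276], [0.0641, -0.0491, 0.0012, -0.0, 0.0, -0.0275], [0.0681, -0.0434, 0.0012, -0.0, 0.0, -0.0276], [0.0716, -0.0374, 0.0012, -0.0, 0.0, -0.0275]]]
[[[0.0746, -0.031, 0.0012, -0.0, 0.0, -0.0276], [0.077, -0.0245, 0.0012, -0.0001, 0.0, -0.0275], [0.0788, -0.0177, 0.0012, -0.0, 0.0, -0.0276], [0.0801, -0.0108, 0.0012, -0.0001, 0.0, -0.0275], [0.0807, -0.0039, 0.0012, -0.0, 0.0, -0.0276], [0.0807, 0.0031, 0.0012, -0.0001, 0.0, -0.0275], [0.0802, 0.0101, 0.0012, -0.0, 0.0, -0.0276], [0.079, 0.0169, 0.0012, -0.0001, 0.0, -0.0275], [0.0772, 0.0237, 0.0012, -0.0, 0.0, -0.0276], [0.0749, 0.0303, 0.0012, -0.0001, 0.0, -0.0275]]]
```

View pics/lock_end.png

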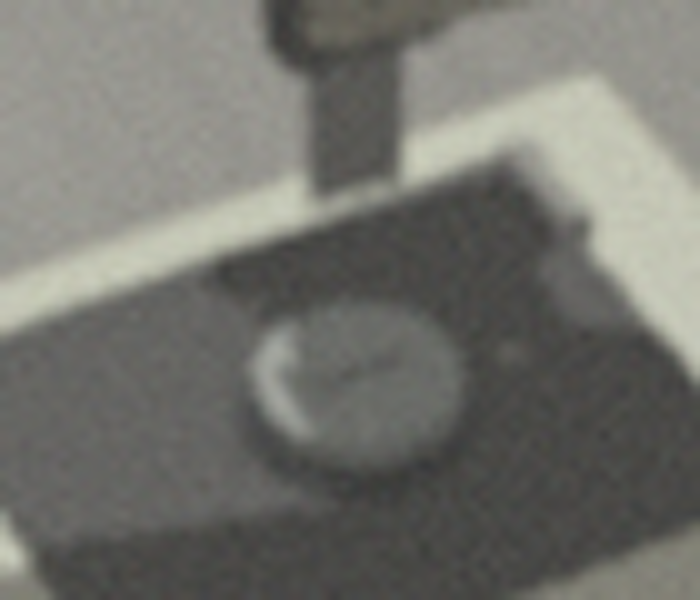

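The slot now runs parallel to the unit's long side, from (305,385) to (400,355) in the crop, so the lock is closed, and the key hangs upright. Returning to the stand.

Call:
{"op": "arm_command", "data": {
  "motion": [
    [[0.025,-0.077,0.001,0,0,-0.0276],[0.031,-0.0745,0.001,0,0,-0.0276],[0.0375,-0.0715,0.001,0,0,-0.0276],[0.0435,-0.068,0.001,0,0,-0.0276],[0.0495,-0.064,0.001,0,0,-0.0276],[0.0545,-0.0595,0.001,0,0,-0.0276],[0.0595,-0.0545,0.001,0,0,-0.0276],[0.064,-0.049,0.001,0,0,-0.0276],[0.068,-0.0435,0.001,0,0,-0.0276],[0.0715,-0.0375,0.001,0,0,-0.0276]]
  ]
}}

```text
time: 32.72
tcp_pos: [0.5837, 0.0464, 0.2027]
eef_rot: [-2.843, -1.336, 0.003]
force: [0.0, -0.6, -0.7]
finger_gap: 0.0138
grasp_force: 30.0
```

Call:
{"op": "arm_command", "data": {
  "motion": [
    [[0.0745,-0.031,0.001,0,0,-0.0276],[0.077,-0.0245,0.001,0,0,-0.0276],[0.079,-0.0175,0.001,0,0,-0.0276],[0.08,-0.011,0.001,0,0,-0.0276],[0.0805,-0.004,0.001,0,0,-0.0275],[0.0805,0.003,0.001,0,0,-0.0275],[0.08,0.01,0.001,0,0,-0.0275],[0.079,0.017,0.001,0,0,-0.0275],[0.077,0.0235,0.001,0,0,-0.0275],[0.075,0.03,0.001,0,0,-0.0275]]
  ]
}}

```text
time: 33.98
tcp_pos: [0.6313, 0.2004, 0.2004]
eef_rot: [-2.02, -2.404, 0.003]
force: [0.3, 0.3, -0.5]
finger_gap: 0.014
grasp_force: 30.0
```

Call:
{"op": "arm_command", "data": {
  "motion": [
    [[0,0,0,0,0,0],[0,0,0,0,0,0],[0,0,0,0,0,0]]
  ]
}}

```text
time: 34.35
tcp_pos: [0.6316, 0.199, 0.2015]
eef_rot: [2.027, 2.4, -0.001]
force: [-0.2, 0.3, -0.1]
finger_gap: 0.0138
grasp_force: 30.0
```

```bash
python3 s.py|head -2; python3 plan.py .6315 .2005 .11 .17 6
```

```text
{'tcp_pos': [0.6316, 0.199, 0.2015], 'force': [-0.1647, 0.3249, -0.138], 'moment': [-0.0432, 0.0491, 0.0317]}
yaw 0.168 tilt [-0.0004 -0.0008]
[[[0.0006, -0.0001, 0.0765, 0.0, 0.0, -0.0], [0.0006, -0.0001, 0.0765, 0.0, 0.0, -0.0], [0.0007, -0.0001, 0.0766, 0.0, 0.0, -0.0], [0.0006, -0.0001, 0.0765, 0.0, 0.0, -0.0], [0.0007, -0.0001, 0.0766, 0.0, 0.0, -0.0], [0.0006, -0.0001, 0.0765, 0.0, 0.0, -0.0001]]]
```

Call:
{"op": "arm_command", "data": {
  "motion": [
    [[0.001,0,0.08,0,0,0],[0.001,0,0.1,0,0,0],[0.001,0,0.1,0,0,0],[0.001,0,0.1,0,0,0],[0,0,0.06,0,0,0],[0,0,0.02,0,0,0],[0,0,0,0,0,0],[0,0,0,0,0,0]]
  ]
}}

```text
time: 35.55
tcp_pos: [0.6323, 0.2012, 0.1106]
eef_rot: [2.024, 2.402, 0.002]
force: [-0.5, -0.2, -0.4]
finger_gap: 0.0135
grasp_force: 30.0
```

```bash
python3 s.py|head -2
```

```text
{'tcp_pos': [0.6323, 0.2012, 0.1106], 'force': [-0.4698, -0.1515, -0.3878], 'moment': [-0.1131, 0.0719, -0.0391]}
yaw 0.171 tilt [0.0015 0.0006]
```

Tip is about 10 mm above the stand and on target. Going in gently.

Call:
{"op": "arm_command", "data": {
  "motion": [
    [[0,-0.002,0.03,0,0,0],[0,0,0.02,0,0,0],[0,0,0.015,0,0,0],[0,0,0.01,0,0,0],[0,0,0,0,0,0],[0,0,0,0,0,0]]
  ]
}}

```text
time: 36.5
tcp_pos: [0.6313, 0.201, 0.0948]
eef_rot: [2.024, 2.402, 0.0]
force: [0.2, -0.3, -1.0]
finger_gap: 0.0139
grasp_force: 30.0
```

```bash
python3 s.py|head -2
```

```text
{'tcp_pos': [0.6313, 0.201, 0.0948], 'force': [0.1705, -0.2781, -1.0241], 'moment': [-0.1257, 0.031, 0.0233]}
yaw 0.171 tilt [0.0002 0.0001]
```

Call:
{"op": "arm_command", "data": {
  "motion": [
    [[0,0,0.03,0,0,0],[0,0,0.04,0,0,0],[0,0,0.04,0,0,0],[0,0,0.03,0,0,0],[0,0,0.01,0,0,0],[0,0,0,0,0,0],[0,0,0,0,0,0]]
  ]
}}

```text
time: 37.58
tcp_pos: [0.6314, 0.201, 0.065]
eef_rot: [2.024, 2.402, 0.001]
force: [-0.3, 1.0, -0.2]
finger_gap: 0.0138
grasp_force: 30.0
```

```bash
python3 s.py|head -2
```

```text
{'tcp_pos': [0.6314, 0.201, 0.065], 'force': [-0.3099, 1.0201, -0.2485], 'moment': [-0.0633, 0.0175, 0.005]}
yaw 0.171 tilt [0.0004 0.0002]
```

Call:
{"op": "arm_command", "data": {
  "motion": [
    [[0,0,0.005,0,0,0],[0,0,0.005,0,0,0],[0,0,0.003,0,0,0],[0,0,0,0,0,0],[0,0,0,0,0,0]]
  ]
}}

```text
time: 38.4
tcp_pos: [0.6312, 0.2009, 0.0621]
eef_rot: [-2.024, -2.403, 0.0]
force: [0.7, -0.6, -0.6]
finger_gap: 0.0139
grasp_force: 30.0
```

```bash
python3 s.py|head -2
```

```text
{'tcp_pos': [0.6312, 0.2009, 0.0621], 'force': [0.6914, -0.5562, -0.6324], 'moment': [-0.055, 0.028, 0.0405]}
yaw 0.171 tilt [-0.  0.]
```

Call:
{"op": "arm_command", "data": {
  "motion": [
    [[0,0,0.004,0,0,0],[0,0,0.004,0,0,0],[0,0,0,0,0,0],[0,0,0,0,0,0]]
  ]
}}

```text
time: 39.1
tcp_pos: [0.6312, 0.201, 0.0605]
eef_rot: [-2.024, -2.403, -0.0]
force: [-0.1, -0.5, -0.2]
finger_gap: 0.0143
grasp_force: 30.0
```

```bash
python3 s.py|head -2
```

```text
{'tcp_pos': [0.6312, 0.201, 0.0605], 'force': [-0.1487, -0.4842, -0.213], 'moment': [-0.0745, -0.0712, -0.0021]}
yaw 0.171 tilt [-0.  0.]
```

Call:
{"op": "arm_command", "data": {
  "motion": [
    [[0,0,0.004,0,0,0],[0,0,0.003,0,0,0],[0,0,0,0,0,0],[0,0,0,0,0,0]]
  ]
}}

```text
time: 39.8
tcp_pos: [0.6312, 0.2009, 0.0604]
eef_rot: [2.024, 2.402, 0.0]
force: [-3.5, -0.8, 8.3]
finger_gap: 0.0141
grasp_force: 30.0
```

```bash
python3 s.py|head -2
```

```text
{'tcp_pos': [0.6312, 0.2009, 0.0604], 'force': [-3.5386, -0.8431, 8.2704], 'moment': [-0.3399, 0.9233, 0.0139]}
yaw 0.17 tilt [0. 0.]
```

The key is fully seated (8 N at z 0.0604). Unloading, then releasing.

Call:
{"op": "arm_command", "data": {
  "motion": [
    [[0,-0.002,-0.005,0,0,0],[0,0,0,0,0,0]]
  ]
}}

```text
time: 40.25
tcp_pos: [0.631, 0.2009, 0.0605]
eef_rot: [2.024, 2.402, 0.001]
force: [-2.2, -0.1, 4.0]
finger_gap: 0.0137
grasp_force: 30.0
```

Call:
{"op": "arm_command", "data": {
  "motion": [
    [[0,0,0,0,0,0],[0,0,0,0,0,0],[0,0,0,0,0,0],[0,0,0,0,0,0],[0,0,0,0,0,0],[0,0,0,0,0,0],[0,0,0,0,0,0],[0,0,0,0,0,0]]
  ],
  "gripper": 0
}}

```text
time: 41.25
tcp_pos: [0.6308, 0.2009, 0.0601]
eef_rot: [-2.024, -2.403, -0.0]
force: [0.1, -0.4, 1.2]
finger_gap: 0.0889
grasp_force: 0.0
```

Call:
{"op": "arm_command", "data": {
  "motion": [
    [[0,0,-0.05,0,0,0],[0,0,-0.1,0,0,0],[0,0,-0.15,0,0,0],[0,0,-0.2,0,0,0],[0,0,-0.2,0,0,0],[0,0,-0.2,0,0,0],[0,0,-0.1,0,0,0],[0,0,0,0,0,0],[0,0,0,0,0,0]]
  ]
}}

```text
time: 42.38
tcp_pos: [0.6303, 0.2007, 0.2598]
eef_rot: [-2.024, -2.402, 0.001]
force: [-0.3, -0.3, -0.8]
finger_gap: 0.0915
grasp_force: 0.0
```

```bash
python3 s.py|head -2
python3 - <<'E'
from h import *
p=vision.get_image('top');q=vision.get_image('side')
c=lambda im,x,y,w,k:cv2.resize(im[y:y+w,x:x+w],(w*k,w*k),interpolation=cv2.INTER_CUBIC)
save('fin.png',np.hstack([c(q['img'],260,130,80,5),c(q['img'],180,120,200,2)]))
E
```

```text
{'tcp_pos': [0.6303, 0.2007, 0.2598], 'force': [-0.2924, -0.3248, -0.827], 'moment': [-0.0886, 0.0728, -0.0336]}
yaw 0.171 tilt [-0.0007 -0.0002]
```

View pics/fin.png

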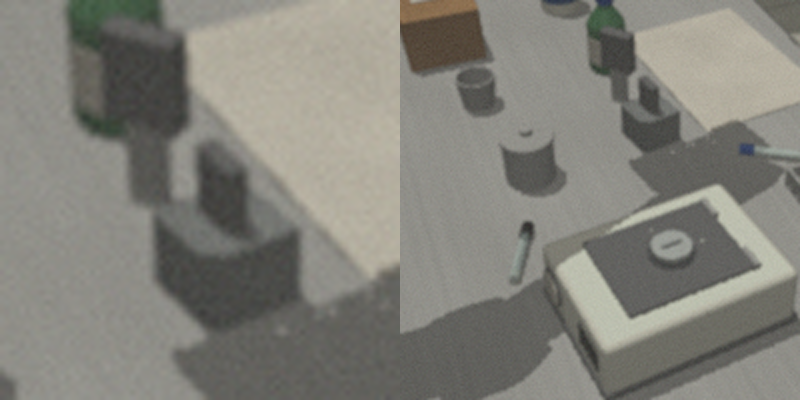

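The final picture shows the key upright and fully down in its stand (220,190 in the left crop). The lock slot lies along the unit's x (670,243 in the right crop), and the bystanders in view are where they were. Handing in.

```bash
python3 -c "
from rig import ticket
print(ticket.sign_off())"
```

```text
the job is handed in; nothing more can be done
None
```

The job is handed in at about 42 s of the 72 s limit: the lock was turned clockwise to its stop at about 0.22 Nm, and the key is upright and fully down in its stand, let go. Sign-off returned no verdict.

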